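# Make up the reagent rack and open the mixing bottle on the stirrer

## Robot

A 7-joint arm with a two-finger parallel gripper is mounted at the origin on the work surface. World frame = base frame: x ahead of the robot, y to its left, z up, the work surface at z = 0. Lengths are in m, angles in degrees, forces in N, time in s.
With the tool pointing down it reaches from about 0.35 to 0.775 m from the base axis. Payload 3.1 kg.
Tool frame: the origin (TCP) lies on the centre line of the jaws, within the pads' length; the fingertips stand 17 mm ahead of it and the grasp point (between the pads) lies 2 mm behind it (robot.tip_reach is the distance from the TCP to the fingertips, in m); z points along the fingers, y is the direction in which the jaws open and shut (so a half turn about z gives the same grasp; the last joint's range is limited). The gripper opens to 85 mm and grips with 20 to 120 N. Pads are 22 mm wide; open, the fingers measure 114 mm over their backs; the gripper's body (76 mm by 85 mm) begins 54 mm behind the grasp point. The pads swing forward as they close: fully open they stand 13 mm farther back than shut.
Start: joints at [73.585, 17.813, 0.802, 86.603, -0.252, 75.585, -1.558], TCP at [0.133, -0.534, 0.248] pointing down, gripper open.
Joint ranges: [-154.91, 154.91], [-16.99, 109.72], [-72.82, 74.43], [7.12, 147.25], [-82.49, 262.49], [11.32, 116.49], [-174.64, 174.64]. Speed limits (degrees/s): [159.86, 159.86, 180, 180, 180, 180, 180].

## Interface

Orientations are given as [roll, pitch, yaw] about the fixed x, y, z axes, in that order (R = Rz(yaw) Ry(pitch) Rx(roll)).
In Python, from station import robot, fingers, vision, workorder, recognise gives the robot as it stands. Calls block until the motion is done:
- robot.move_to(position, orientation): joint-space move of the TCP to a pose.
- robot.line_to(position, orientation=None, velocity=0.15, f_stop=None): straight line of the TCP; orientation=None keeps the orientation; velocity is the mean speed in m/s. With f_stop (N) it stops when the force on the tool has changed by that much, and returns True; else False.
- robot.move_j(angles): joint-space move.
- fingers.gripper_to(opening, force=None): opening from 0.0 (shut) to 1.0 (fully open); force is the grip in N (None keeps the last); returns when the fingers have stopped.
- robot.pause(seconds).
- robot.inverse_kinematics(position, orientation): joint angles nearest the present ones, or None.
- vision.grab_frame(name): name is "scene" or "side" or "wrist"; returns the picture (420x560x3 uint8, red, green, blue); there is no depth.
- vision.calibration(name): a dict with "mtx" (3x3 intrinsics, pixels), "extrinsics" (4x4, takes a point from world to camera coordinates); the wrist camera has in their place "T_tool_cam" (4x4, takes a point from camera to tool coordinates, whose origin is the TCP and whose axes are the flange's). Camera axes: x right, y up, looking along -z (the intrinsics and any distortion apply to the point x, -y, -z); pixel columns grow to the right and rows downward; lengths in m; the calibration is good to about 2 mm. The wrist camera is an equidistant fisheye: a pixel r from the principal point sees the ray r / f radians off the axis. A picture is of the moment at which its call begins: read the wrist's pose just before it. calibration takes no time and is no camera call.
A pose or a line that the arm cannot do raises robot.PlanningError and nothing moves.
- workorder.close_job(): hands the job in, once; it reports no verdict.
Trained networks look in the newest picture that a camera, given by its name, has taken for a name from the list of things; names that differ only in an ending like _2 or _b are one class to them, and where a whole thing is asked for, a point or a joint stands for the part that bears it (a point fixed in the world has none). Each returns a list of dicts, best first, with "p" (0 to 1); they miss things now and then, are a little off and sometimes report something else, mostly with a low value. They report only what shows in the picture. A call takes as long as a camera call. They do not tell look-alikes from the thing itself.
- recognise(label, camera): "rect" ([centre column, centre row, width, height] in pixels, round what is visible of it).
Readings, each from a call of its own:
- robot.current_time_s(): time.
- robot.current_joint_positions(): joint angles.
- robot.current_dq(): joint speeds.
- robot.current_joint_torque(): joint torques, N m.
- robot.current_tool_pos(): TCP position.
- robot.current_eef_rot(): TCP orientation.
- robot.current_contact_force(): force on the tool from outside, world axes, zero at the start.
- robot.current_torque(): the same for the moment, N m.
- robot.current_finger_gap(): opening from 0.0 (shut) to 1.0 (fully open).
Only numpy, scipy, OpenCV 4.12 (cv2) and the standard library are available. Lean on these libraries where they do the work, as an engineer would, in place of code of your own. Each camera call takes 0.05 s, during which the arm holds its last target. There are 200 camera calls.

## Task

Make up the raised grey reagent rack so that it holds exactly one of each kind - amber bottle, blue-lidded jar, red-capped metal bottle, orange-banded canister and yellow-lidded black pot - by standing the missing ones upright in its free places; leave those already in it there, and leave the doubles standing on the bench. Stand the steel-capped mixing bottle, cap on, in the middle of the stirrer's round plate, and only when the rack is complete and the bottle stands there lift off its loose cap and set it down flat in the blue porcelain dish. Do not disturb the beaker or the wash bottle, and do not tip the mixing bottle.

Things in the scene. Friction and masses are not known exactly. Their poses are not given: they have to be found in the camera images.
- rack: grey sheet-metal reagent rack, fixed: a raised narrow shelf 354 long (its y axis), 80 deep (its x axis), on two end legs; the shelf floor is 60 above the bench. A rim 22 high and four dividers of the same height part it into five equal open places in a row, each 66 (along y) x 72 inside, walls 4 thick. Origin on the bench under its middle, z up
- place0 (a point): middle of the floor of rack place 0, 60 above the bench (places 0 to 4 run along the rack's y axis, 70 apart, place0 at the -y end; axes as the rack's)
- place1 (a point): middle of the floor of rack place 1, 60 above the bench (places 0 to 4 run along the rack's y axis, 70 apart, place0 at the -y end; axes as the rack's)
- place2 (a point): middle of the floor of rack place 2, 60 above the bench (places 0 to 4 run along the rack's y axis, 70 apart, place0 at the -y end; axes as the rack's)
- place3 (a point): middle of the floor of rack place 3, 60 above the bench (places 0 to 4 run along the rack's y axis, 70 apart, place0 at the -y end; axes as the rack's)
- place4 (a point): middle of the floor of rack place 4, 60 above the bench (places 0 to 4 run along the rack's y axis, 70 apart, place0 at the -y end; axes as the rack's)
- amber_racked_mid (a point): amber glass bottle with a small black cap and a pale label, straight round body 46 across up to 60 above its base, cap 30 across, 88 tall; this one, if present, stands in one of the rack's places from the start. Point on its axis, half-way up; z up along the axis
- jar_racked_mid (a point): squat white plastic jar with a blue lid, 54 across all the way up, 66 tall; this one, if present, stands in one of the rack's places from the start. Point on its axis, half-way up; z up along the axis
- metal_racked_mid (a point): bare aluminium bottle with a small red cap, straight round body 50 across up to 62 above its base, cap 32 across, 90 tall; this one, if present, stands in one of the rack's places from the start. Point on its axis, half-way up; z up along the axis
- canister_racked_mid (a point): white canister with a broad orange band and an orange lid, 50 across all the way up, 80 tall; this one, if present, stands in one of the rack's places from the start. Point on its axis, half-way up; z up along the axis
- pot_racked_mid (a point): black plastic pot with a yellow lid, 52 across all the way up, 74 tall; this one, if present, stands in one of the rack's places from the start. Point on its axis, half-way up; z up along the axis
- amber_bench_mid (a point): amber glass bottle with a small black cap and a pale label, straight round body 46 across up to 60 above its base, cap 30 across, 88 tall; this one stands on the open bench at the start, part-filled, about 0.15 kg with the weight low. Point on its axis, half-way up; z up along the axis. It can be knocked a few cm aside
- jar_bench_mid (a point): squat white plastic jar with a blue lid, 54 across all the way up, 66 tall; this one stands on the open bench at the start, part-filled, about 0.15 kg with the weight low. Point on its axis, half-way up; z up along the axis. It can be knocked a few cm aside
- metal_bench_mid (a point): bare aluminium bottle with a small red cap, straight round body 50 across up to 62 above its base, cap 32 across, 90 tall; this one stands on the open bench at the start, part-filled, about 0.15 kg with the weight low. Point on its axis, half-way up; z up along the axis. It can be knocked a few cm aside
- canister_bench_mid (a point): white canister with a broad orange band and an orange lid, 50 across all the way up, 80 tall; this one stands on the open bench at the start, part-filled, about 0.15 kg with the weight low. Point on its axis, half-way up; z up along the axis. It can be knocked a few cm aside
- pot_bench_mid (a point): black plastic pot with a yellow lid, 52 across all the way up, 74 tall; this one stands on the open bench at the start, part-filled, about 0.15 kg with the weight low. Point on its axis, half-way up; z up along the axis. It can be knocked a few cm aside
- plate (a point): centre of the top face of the magnetic stirrer's round aluminium plate (110 across, 58 above the bench). The stirrer is fixed: white housing 170 long (its x axis) by 122 wide; the plate centre lies 22 farther along +x than the housing's middle, the low sloped front with the knob lies towards -x
- mixer_mid (a point): small clear glass mixing bottle holding something pale blue, the only thing with a bare steel cap: straight round body 50 across up to 40 above its base, then a neck 27 across with its rim 73 above the base; 77 tall with the cap on, about 0.16 kg. Point on its axis, half-way up the straight body (20 above its base); z up
- cap_mid (a point): loose bare-steel slip-on cap of the mixing bottle: 36 across, 30 tall, hollow from below, resting on the rim of the neck with about 2 play all round, not screwed; its skirt ends 47 above the bottle's base. Point on its axis, half-way up (15 above the skirt's edge); with the cap on it lies 42 above the bottle's point
- dish_floor (a point): shallow round blue porcelain dish standing loose on the bench: 76 across, floor 6 thick and about 66 across inside, rim 10 above the bench (4 above the floor). Point at the centre of the floor. It can be knocked a few cm aside
- beaker: bystander: glass beaker with a little yellowish fill, 60 across, 80 tall, loose; origin at its base
- wash_bottle: bystander: white wash bottle with a red top and a bent spout, 66 across, 182 tall, loose; origin at its base
There are look-alikes about, which are no part of the job. Of the things that look like the part that bears cap_mid, the larger one is meant.

How it is judged (in metres and radians):
On the way:
1. the rack holds one of each kind and the mixing bottle stands, still capped, in the middle of the stirrer's plate (distance of each of amber_racked_mid, jar_racked_mid, metal_racked_mid, canister_racked_mid, pot_racked_mid from where it was at the start of the episode below 0.03 m and angle between each of amber_racked_mid, amber_bench_mid, jar_racked_mid, jar_bench_mid, metal_racked_mid, metal_bench_mid, canister_racked_mid, canister_bench_mid, pot_racked_mid, pot_bench_mid's own z axis and vertical below 0.12 rad and z of amber_bench_mid in the frame of amber_racked_mid between -0.068 and -0.052 m and (z of amber_bench_mid in the frame of amber_racked_mid below -0.05 m or (x of amber_bench_mid in the frame of rack between -0.036 and 0.036 m and y of amber_bench_mid in the frame of rack between -0.173 and 0.173 m and height (world z) of amber_bench_mid between 0.098 and 0.11 m)) and z of jar_bench_mid in the frame of jar_racked_mid between -0.068 and -0.052 m and (z of jar_bench_mid in the frame of jar_racked_mid below -0.05 m or (x of jar_bench_mid in the frame of rack between -0.036 and 0.036 m and y of jar_bench_mid in the frame of rack between -0.173 and 0.173 m and height (world z) of jar_bench_mid between 0.087 and 0.099 m)) and z of metal_bench_mid in the frame of metal_racked_mid between -0.068 and -0.052 m and (z of metal_bench_mid in the frame of metal_racked_mid below -0.05 m or (x of metal_bench_mid in the frame of rack between -0.036 and 0.036 m and y of metal_bench_mid in the frame of rack between -0.173 and 0.173 m and height (world z) of metal_bench_mid between 0.099 and 0.111 m)) and z of canister_bench_mid in the frame of canister_racked_mid between -0.068 and -0.052 m and (z of canister_bench_mid in the frame of canister_racked_mid below -0.05 m or (x of canister_bench_mid in the frame of rack between -0.036 and 0.036 m and y of canister_bench_mid in the frame of rack between -0.173 and 0.173 m and height (world z) of canister_bench_mid between 0.094 and 0.106 m)) and z of pot_bench_mid in the frame of pot_racked_mid between -0.068 and -0.052 m and (z of pot_bench_mid in the frame of pot_racked_mid below -0.05 m or (x of pot_bench_mid in the frame of rack between -0.036 and 0.036 m and y of pot_bench_mid in the frame of rack between -0.173 and 0.173 m and height (world z) of pot_bench_mid between 0.091 and 0.103 m)) and horizontal distance between mixer_mid and plate below 0.015 m and z of mixer_mid in the frame of plate between 0.015 and 0.025 m and angle between mixer_mid's own z axis and vertical below 0.08 rad and horizontal distance between cap_mid and mixer_mid below 0.008 m and z of cap_mid in the frame of mixer_mid between 0.037 and 0.047 m), for 0.3 s.
At the end, for the whole second after the job is handed in: One container of each kind stands upright (0.12 rad) on the rack's floor, those first in it hardly moved (3 cm); doubles stand upright on the bench; the mixing bottle stands within 15 mm of the plate's middle, uncapped; the cap lies flat in the dish, within 20 mm of its centre (distance of each of amber_racked_mid, jar_racked_mid, metal_racked_mid, canister_racked_mid, pot_racked_mid from where it was at the start of the episode below 0.03 m and angle between each of amber_racked_mid, amber_bench_mid, jar_racked_mid, jar_bench_mid, metal_racked_mid, metal_bench_mid, canister_racked_mid, canister_bench_mid, pot_racked_mid, pot_bench_mid's own z axis and vertical below 0.12 rad and z of amber_bench_mid in the frame of amber_racked_mid between -0.068 and -0.052 m and (z of amber_bench_mid in the frame of amber_racked_mid below -0.05 m or (x of amber_bench_mid in the frame of rack between -0.036 and 0.036 m and y of amber_bench_mid in the frame of rack between -0.173 and 0.173 m and height (world z) of amber_bench_mid between 0.098 and 0.11 m)) and z of jar_bench_mid in the frame of jar_racked_mid between -0.068 and -0.052 m and (z of jar_bench_mid in the frame of jar_racked_mid below -0.05 m or (x of jar_bench_mid in the frame of rack between -0.036 and 0.036 m and y of jar_bench_mid in the frame of rack between -0.173 and 0.173 m and height (world z) of jar_bench_mid between 0.087 and 0.099 m)) and z of metal_bench_mid in the frame of metal_racked_mid between -0.068 and -0.052 m and (z of metal_bench_mid in the frame of metal_racked_mid below -0.05 m or (x of metal_bench_mid in the frame of rack between -0.036 and 0.036 m and y of metal_bench_mid in the frame of rack between -0.173 and 0.173 m and height (world z) of metal_bench_mid between 0.099 and 0.111 m)) and z of canister_bench_mid in the frame of canister_racked_mid between -0.068 and -0.052 m and (z of canister_bench_mid in the frame of canister_racked_mid below -0.05 m or (x of canister_bench_mid in the frame of rack between -0.036 and 0.036 m and y of canister_bench_mid in the frame of rack between -0.173 and 0.173 m and height (world z) of canister_bench_mid between 0.094 and 0.106 m)) and z of pot_bench_mid in the frame of pot_racked_mid between -0.068 and -0.052 m and (z of pot_bench_mid in the frame of pot_racked_mid below -0.05 m or (x of pot_bench_mid in the frame of rack between -0.036 and 0.036 m and y of pot_bench_mid in the frame of rack between -0.173 and 0.173 m and height (world z) of pot_bench_mid between 0.091 and 0.103 m)) and horizontal distance between mixer_mid and plate below 0.015 m and z of mixer_mid in the frame of plate between 0.015 and 0.025 m and angle between mixer_mid's own z axis and vertical below 0.08 rad and horizontal distance between cap_mid and dish_floor below 0.02 m and z of cap_mid in the frame of dish_floor between 0.01 and 0.0175 m); the robot touches nothing.
It fails at once if a bystander (beaker, wash bottle) is moved by more than 4 cm (distance of any of beaker, wash_bottle from where it was at the start of the episode above 0.04 m).
It fails at once if the mixing bottle is tipped by more than 0.6 rad (angle between mixer_mid's own z axis and vertical above 0.6 rad).
Of amber_racked, jar_racked, metal_racked, canister_racked, pot_racked only 1 to 2 are there at a start; the rules pass over those that are not, and their reading is None.
At some moment in a run one of amber_bench, jar_bench, metal_bench, canister_bench, pot_bench, dish may be knocked a few centimetres aside while the robot is not near it.
It also fails if it takes over 210 s, if anything falls off the work surface, if the arm or the gripper's body presses on something with over 40 N, if the wrist force passes 120 N, or if a joint passes its speed limit or range.

## Working session

There is one attempt and no reset: what is moved stays moved. The work goes in short steps, each a Python script; the robot and the scene stay as the last script left them, time stands still between calls to the robot, and variables do not carry over. Pictures are saved under pics/ and viewed, about 12 in all and at most 16, crops included, and the job is handed in when it is done.

```bash
ls; mkdir -p pics
python3 - <<'E'
from station import robot, fingers, vision, workorder, recognise
import cv2, numpy as np
for n in ("scene","side","wrist"):
    im=vision.grab_frame(n); cv2.imwrite(f"pics/{n}0.png",im[:,:,::-1])
    c=vision.calibration(n); print(n,{k:np.round(v,3).tolist() if not isinstance(v,str) else v for k,v in c.items()})
    if n!="wrist":
        for l in ["rack","amber_bench_mid","jar_bench_mid","metal_bench_mid","canister_bench_mid","pot_bench_mid","plate","mixer_mid","cap_mid","dish_floor","beaker","wash_bottle"]:
            try: print(l,[(np.round(d["rect"]).astype(int).tolist(),round(d["p"],2)) for d in recognise(l,n)])
            except Exception as e: print(l,repr(e))
print(robot.current_time_s(),robot.current_eef_rot())
E
```

```text
pics
scene {'mtx': [[424.37, 0.0, 282.495], [0.0, 424.37, 207.67], [0.0, 0.0, 1.0]], 'extrinsics': [[-0.494, 0.87, 0.005, 0.215], [-0.527, -0.304, 0.793, 0.19], [0.691, 0.389, 0.609, -1.529], [0.0, 0.0, 0.0, 1.0]]}
rack [([239, 255, 142, 83], 0.6)]
amber_bench_mid [([314, 229, 22, 38], 0.96)]
jar_bench_mid [([281, 219, 17, 25], 0.91), ([419, 247, 14, 14], 0.68), ([365, 289, 29, 41], 0.48)]
metal_bench_mid [([346, 235, 24, 32], 0.88), ([238, 252, 143, 84], 0.67)]
canister_bench_mid [([223, 196, 18, 30], 0.86)]
pot_bench_mid [([244, 209, 19, 29], 0.66)]
plate [([174, 186, 58, 49], 0.59)]
mixer_mid [([416, 261, 25, 22], 0.75)]
cap_mid [([420, 249, 15, 19], 0.58), ([432, 242, 12, 14], 0.52), ([364, 289, 28, 43], 0.25)]
dish_floor [([162, 221, 27, 21], 0.7), ([416, 299, 45, 84], 0.59)]
beaker [([365, 289, 28, 38], 0.71), ([234, 233, 18, 36], 0.39)]
wash_bottle [([416, 300, 43, 83], 0.59), ([237, 251, 141, 86], 0.41)]
side {'mtx': [[421.373, 0.0, 278.864], [0.0, 421.373, 209.401], [0.0, 0.0, 1.0]], 'extrinsics': [[-0.982, -0.189, 0.015, 0.479], [0.155, -0.755, 0.637, -0.129], [-0.109, 0.62
[... 254 characters left out ...]
3)]
pot_bench_mid [([289, 191, 24, 34], 0.65), ([274, 383, 20, 27], 0.58), ([275, 394, 27, 26], 0.5)]
plate [([309, 129, 73, 41], 0.9)]
mixer_mid [([275, 395, 25, 26], 0.57)]
cap_mid [([273, 385, 18, 25], 0.98), ([323, 412, 13, 16], 0.7)]
dish_floor [([258, 147, 23, 16], 0.96), ([273, 383, 21, 28], 0.74), ([196, 331, 37, 48], 0.43)]
beaker [([196, 332, 38, 44], 0.76)]
wash_bottle [([161, 390, 47, 54], 0.73), ([218, 211, 62, 131], 0.29)]
wrist {'mtx': [[325.192, 0.0, 285.59], [0.0, 325.192, 209.844], [0.0, 0.0, 1.0]], 'T_tool_cam': [[-0.0, 0.963, 0.271, 0.068], [1.0, -0.0, 0.002, 0.001], [0.002, 0.271, -0.963, -0.126], [0.0, 0.0, 0.0, 1.0]]}
1.35 [1.79999085e+02 7.25068897e-04 1.40294832e+01]
```

Run:
```python
import cv2, numpy as np
s=cv2.imread("pics/scene0.png")[150:360,120:460]; cv2.imwrite("pics/s0c.png",cv2.resize(s,None,fx=2.35,fy=2.35,interpolation=cv2.INTER_CUBIC))
s=cv2.imread("pics/side0.png")[90:420,100:400]; cv2.imwrite("pics/d0c.png",cv2.resize(s,None,fx=1.8,fy=1.8,interpolation=cv2.INTER_CUBIC))
```

```text
(no output)
```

View pics/s0c.png

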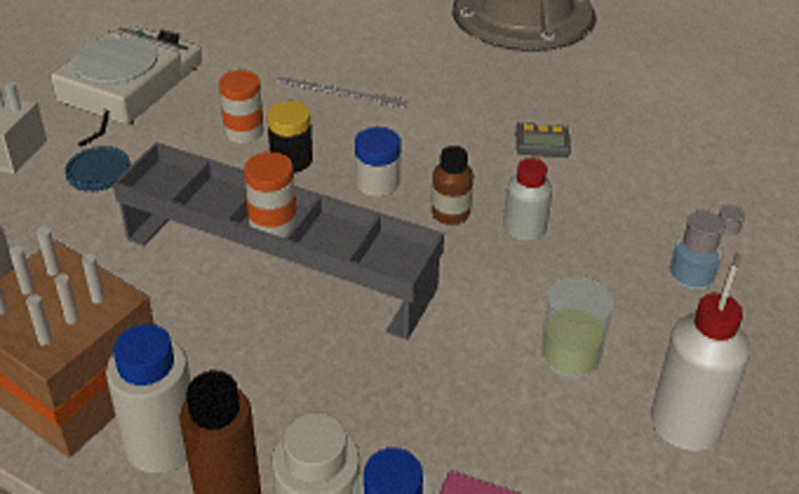

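View pics/d0c.png

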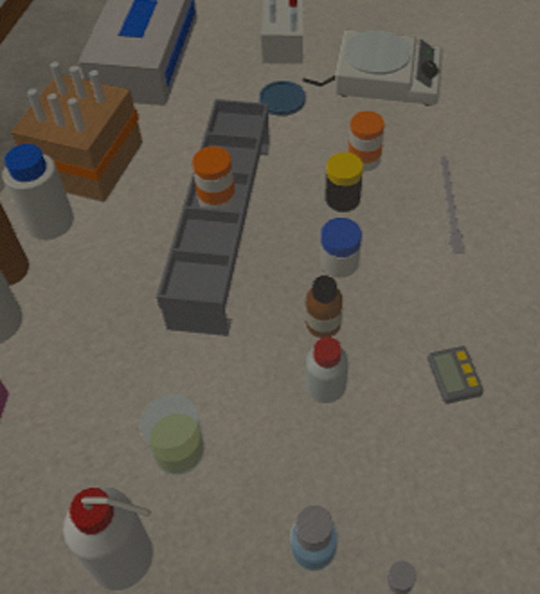

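```bash
cat > h.py <<'E'
from station import robot, fingers, vision, workorder, recognise
import cv2, numpy as np
from scipy.optimize import least_squares
C={n:vision.calibration(n) for n in ("scene","side","wrist")}
def proj(n,P):
    P=np.atleast_2d(P); E=np.array(C[n]["extrinsics"]); K=np.array(C[n]["mtx"])
    c=P@E[:3,:3].T+E[:3,3]; return np.c_[K[0,2]+K[0,0]*c[:,0]/-c[:,2], K[1,2]+K[1,1]*c[:,1]/c[:,2]]
def tri(uvs):  # {cam:(u,v)} -> point, residual
    f=lambda p:np.concatenate([proj(n,p)[0]-uv for n,uv in uvs.items()])
    r=least_squares(f,[0.5,0,0.05]); return r.x,np.abs(r.fun).max()
from scipy.spatial.transform import Rotation as R
def wpose(): return np.array(robot.current_tool_pos()),R.from_euler("xyz",robot.current_eef_rot(),degrees=True).as_matrix()
def wray(uv,pose):
    K=np.array(C["wrist"]["mtx"]);T=np.array(C["wrist"]["T_tool_cam"])
    d=np.array([(uv[0]-K[0,2])/K[0,0],(uv[1]-K[1,2])/K[1,1]]); th=np.hypot(*d)
    s=np.sin(th)/max(th,1e-9); ray=np.array([d[0]*s,-d[1]*s,-np.cos(th)])
    p,M=pose; return p+M@T[:3,3], M@T[:3,:3]@ray
def wplane(uv,z,pose): o,d=wray(uv,pose); return (o+d*(z-o[2])/d[2])[:2]
def wproj(P,pose):
    K=np.array(C["wrist"]["mtx"]);T=np.array(C["wrist"]["T_tool_cam"]); p,M=pose
    c=(np.atleast_2d(P)-p)@M; c=(c-T[:3,3])@T[:3,:3]; x,y,z=c[:,0],-c[:,1],-c[:,2]
    rr=np.hypot(x,y); th=np.arctan2(rr,z); return np.c_[K[0,2]+K[0,0]*th*x/rr,K[1,2]+K[1,1]*th*y/rr]
def wsave(name):
    p=wpose(); im=vision.grab_frame("wrist"); cv2.imwrite(f"pics/{name}.png",im[:,:,::-1]); return p,im
E
python3 - <<'E'
from h import *
S=dict(amber=((314,229),(279,261)),jar=((281,219),(290,228)),metal=((346,235),(279,296)),canister=((223,196),(303,167)),pot=((244,209),(289,191)),cap=((420,249),(273,385)),plate=((174,186),(309,129)),mixer=((416,261),(275,395)),dish=((162,221),(258,147)),beaker=((365,289),(196,332)),wash=((416,300),(161,390)))
for k,(a,b) in S.items():
    p,r=tri({"scene":a,"side":b}); print(k,p.round(3),round(r,1))
sc=[(186.4,211.3),(308.5,250.9),(295.7,275),(169,229.7)]; sd=[(250,149),(226,262),(189.4,256),(220,145.5)]
pts=[tri({"scene":a,"side":b}) for a,b in zip(sc,sd)]
for p,r in pts: print(p.round(3),round(r,1))
L=np.array([[.04,.177],[.04,-.177],[-.04,-.177],[-.04,.177]])
def f(q,s):
    c,d=np.cos(q[2]),np.sin(q[2]); M=np.array([[c,-d],[d,c]]); P=np.c_[L[:]*s@M.T+q[:2],np.full(4,.082)]
    return np.r_[(proj("scene",P)-sc).ravel(),(proj("side",P)-sd).ravel()]
for y0 in (0,np.pi/2,np.pi,-np.pi/2):
    r=least_squares(f,[.5,0,y0],args=(1,)); print(r.x[:2],np.degrees(r.x[2]),r.cost); print(r.fun.round(1))
E
```

```text
amber [0.466 0.114 0.043] 0.2
jar [0.459 0.008 0.03 ] 0.3
metal [0.45  0.2   0.045] 0.1
canister [ 0.46  -0.192  0.039] 1.0
pot [ 0.482 -0.101  0.038] 0.5
cap [0.425 0.385 0.062] 0.0
plate [ 0.469 -0.378  0.017] 1.1
mixer [0.421 0.386 0.014] 1.1
dish [ 0.608 -0.3   -0.003] 1.3
beaker [0.597 0.309 0.041] 0.2
wash [0.612 0.43  0.082] 3.6
[ 0.606 -0.2    0.074] 0.2
[0.575 0.153 0.068] 0.5
[0.658 0.158 0.067] 1.3
[ 0.688 -0.191  0.075] 0.9
[ 0.63341223 -0.01459455] -175.19716332299765 31.211190458623
[ 0.9 -1.2  2.  -2.3  1.6 -4.5  0.  -2.1 -1.4 -1.1 -2.5 -2.3 -2.8  0.
 -1.  -0.1]
[ 0.63341223 -0.01459455] 184.8028366180545 31.21119045862294
[ 0.9 -1.2  2.  -2.3  1.6 -4.5  0.  -2.1 -1.4 -1.1 -2.5 -2.3 -2.8  0.
 -1.  -0.1]
[ 0.63341223 -0.01459455] 184.8028366988333 31.211190458622855
[ 0.9 -1.2  2.  -2.3  1.6 -4.5  0.  -2.1 -1.4 -1.1 -2.5 -2.3 -2.8  0.
 -1.  -0.1]
[ 0.63341223 -0.01459455] -175.19716326825335 31.211190458622625
[ 0.9 -1.2  2.  -2.3  1.6 -4.5  0.  -2.1 -1.4 -1.1 -2.5 -2.3 -2.8  0.
 -1.  -0.1]
```

```bash
cat >> h.py <<'E'
G=dict(amber=[(.023,0),(.023,.06),(.015,.088)],jar=[(.027,0),(.027,.066)],metal=[(.025,0),(.025,.062),(.016,.09)],canister=[(.025,0),(.025,.08)],pot=[(.026,0),(.026,.074)],mixer=[(.025,0),(.025,.04)],cap=[(.018,0),(.018,.03)],dish=[(.038,0),(.038,.01)])
def cyl(k,x,y,z0=0):
    a=np.linspace(0,2*np.pi,40)
    return np.vstack([np.c_[x+r*np.cos(a),y+r*np.sin(a),np.full(40,z0+z)] for r,z in G[k]])
LB={k:k+"_bench_mid" for k in ("amber","jar","metal","canister","pot")}; LB.update(mixer="mixer_mid",cap="cap_mid",dish="dish_floor")
def locate(k,near,pose,z0=0,tol=40):
    """rect of k in newest wrist picture, nearest to the expectation -> x,y; None if none within tol px"""
    def rc(xy):
        q=wproj(cyl(k,*xy,z0),pose); lo,hi=q.min(0),q.max(0); return np.r_[(lo+hi)/2,hi-lo]
    e=rc(near); c=[d for d in recognise(LB[k],"wrist") if np.hypot(*(np.array(d["rect"][:2])-e[:2]))<tol]
    if not c: return None
    d=min(c,key=lambda d:np.hypot(*(np.array(d["rect"][:2])-e[:2]))); r=np.array(d["rect"])
    s=least_squares(lambda q:(rc(q)-r)[:2],near); f=rc(s.x)
    print(k,"p%.2f"%d["p"],"rect",r.round(0),"model wh",f[2:].round(0),"xy",s.x.round(4)); return s.x
E
python3 - <<'E'
from h import *
for p in [(.46,0,.05),(.42,.385,.03),(.47,-.38,.09),(.63,.14,.11),(.63,-.14,.11)]:
    for y in (-90,0,90,85): 
        q=robot.inverse_kinematics(p,[180,0,y]); print(p,y,None if q is None else np.round(q,0))
robot.move_to([.5,0,.33],[180,0,0]); p,im=wsave("w1")
N=dict(amber=(.466,.114),jar=(.459,.008),metal=(.45,.2),canister=(.46,-.192),pot=(.482,-.101),mixer=(.421,.386),dish=(.608,-.3))
for k,n in N.items(): locate(k,n,p)
# predicted rack corners
c,d=np.cos(np.radians(4.8)),np.sin(np.radians(4.8))
L=np.array([[.04,.177],[.04,-.177],[-.04,-.177],[-.04,.177]])@np.array([[c,d],[-d,c]])+[.633,-.0146]
q=wproj(np.c_[L,np.full(4,.082)],p); print(q.round(0)); im=im[:,:,::-1].copy()
for a in q: cv2.circle(im,tuple(int(v) for v in a.round()),2,(0,255,0),-1)
cv2.imwrite("pics/w1b.png",cv2.resize(im,(800,600))); print(robot.current_time_s())
E
```

```text
(0.46, 0, 0.05) -90 [ -50.   34.   65.  116.  -39.   54. -145.]
(0.46, 0, 0.05) 0 [  29.   25.  -39.  114.   21.   48. -112.]
(0.46, 0, 0.05) 90 [ 33.  27. -44. 113.  25.  49. -24.]
(0.46, 0, 0.05) 85 [ 33.  27. -44. 113.  24.  49. -29.]
(0.42, 0.385, 0.03) -90 [ -5.  49. -62.  97.  48.  64.  99.]
(0.42, 0.385, 0.03) 0 [ -20.   37.  -34.   97.   25.   53. -154.]
(0.42, 0.385, 0.03) 90 [ -5.  49. -62.  97.  48.  64. -81.]
(0.42, 0.385, 0.03) 85 [-10.  43. -52.  97.  39.  59. -80.]
(0.47, -0.38, 0.09) -90 [  32.   31.    8.   90.   -5.   59. -139.]
(0.47, -0.38, 0.09) 0 [ 42.  32.  -7.  90.   4.  59. -56.]
(0.47, -0.38, 0.09) 90 [ 51.  33. -19.  89.  12.  60.  28.]
(0.47, -0.38, 0.09) 85 [ 50.  33. -19.  89.  12.  60.  23.]
(0.63, 0.14, 0.11) -90 [ 20.  49. -62.  80.  44.  76. 137.]
(0.63, 0.14, 0.11) 0 [  13.   42.  -46.   80.   31.   70. -125.]
(0.63, 0.14, 0.11) 90 [ 16.  45. -52.  80.  36.  73. -39.]
(0.63, 0.14, 0.11) 85 [ 16.  45. -52.  80.  36.  73. -44.]
(0.63, -0.14, 0.11) -90 [  14.   35.   -5.   81.    3.   64. -171.]
(0.63, -0.14, 0.11) 0 [ 24.  36. -20.  81.  13.  66. -88.]
(0.63, -0.14, 0.11) 90 [ 34.  40. -39.  80.  26.  69.  -7.]
(0.63, -0.14, 0.11) 85 [ 34.  40. -38.  80.  25.  68. -12.]
amber p0.84 rect [206. 199.  43.  45.] model wh [43. 44.] xy [0.4652 0.1058]
jar p0.68 rect [279. 203.  44.  52.] model wh [43. 51.] xy [0.4605 0.0062]
metal p0.71 rect [148. 212.  51.  45.] model wh [51. 46.] xy [0.4472 0.1927]
canister p0.95 rect [424. 205.  55.  45.] model wh [54. 49.] xy [ 0.4596 -0.1938]
pot p0.84 rect [368. 192.  51.  48.] model wh [50. 50.] xy [ 0.4763 -0.1097]
mixer p0.55 rect [ 61. 224.  31.  35.] model wh [35. 35.] xy [0.4219 0.3796]
dish p0.64 rect [478. 103.  41.  50.] model wh [42. 49.] xy [ 0.6115 -0.2995]
[[147.  54.]
 [437.  32.]
 [443.  95.]
 [152. 117.]]
4.075
```

View pics/w1b.png

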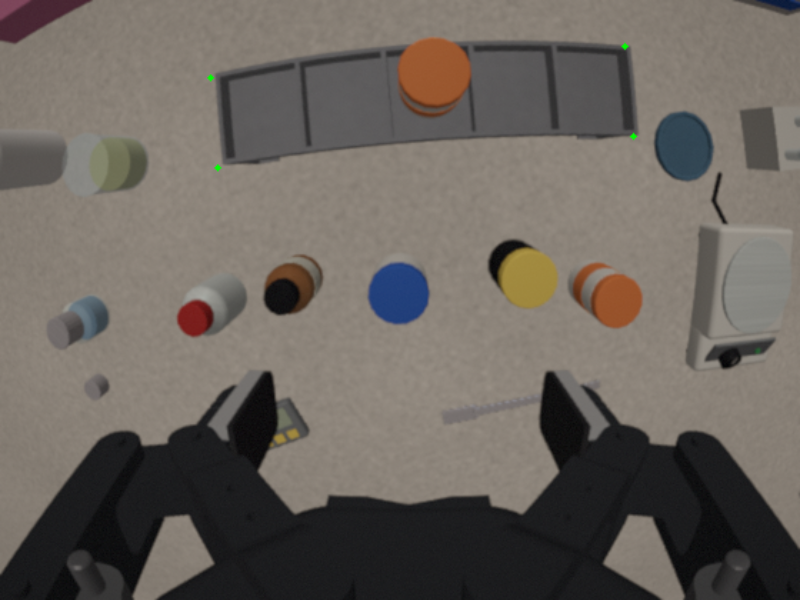

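Run:
```python
from h import *
S=dict(amber=((314,229),(279,261)),jar=((281,219),(290,228)),metal=((346,235),(279,296)),canister=((223,196),(303,167)),pot=((244,209),(289,191)))
for k,(a,b) in S.items():
    def f(q,n,uv):
        m=proj(n,cyl(k,*q)); return (m.min(0)+m.max(0))/2-uv
    print(k,[least_squares(f,[.46,0],args=(n,uv)).x.round(3) for n,uv in (("scene",a),("side",b))])
for pos,yaw in (((.46,.05,.25),90),((.46,.05,.25),0)):
    robot.move_to(pos,[180,0,yaw]); p,im=wsave(f"w2_{yaw}"); print(p[0].round(4))
    for k,n in dict(amber=(.465,.108),jar=(.46,.006),metal=(.447,.195)).items(): locate(k,n,p)
# rack fit, wrist image 1
P0=(np.array([.5,0,.33]),R.from_euler("xyz",[180,0,0],degrees=True).as_matrix())
uv=np.array([(630,46),(219,73),(224,163),(636,136)])*.7
Lc=np.array([[.04,-.177],[.04,.177],[-.04,.177],[-.04,-.177]])
def f(q):
    c,d=np.cos(q[2]),np.sin(q[2]); return (wproj(np.c_[Lc@np.array([[c,d],[-d,c]])+q[:2],np.full(4,.082)],P0)-uv).ravel()
r=least_squares(f,[.63,0,.08]); print(r.x[:2],np.degrees(r.x[2]),r.fun.round(1)); print("plate",wplane((530,200),.058,P0))
print(robot.current_time_s())
```

```text
amber [array([0.465, 0.114]), array([0.467, 0.111])]
jar [array([0.464, 0.011]), array([0.46 , 0.011])]
metal [array([0.445, 0.199]), array([0.451, 0.197])]
canister [array([ 0.463, -0.186]), array([ 0.46 , -0.194])]
pot [array([ 0.481, -0.1  ]), array([ 0.482, -0.103])]
[0.4603 0.0498 0.2502]
amber p0.69 rect [292. 131.  48.  50.] model wh [48. 47.] xy [0.4675 0.1072]
jar p0.70 rect [286. 228.  53.  66.] model wh [53. 65.] xy [0.4614 0.0018]
metal p0.78 rect [271.  49.  55.  54.] model wh [52. 57.] xy [0.4474 0.1925]
[0.46 0.05 0.25]
amber p0.77 rect [231. 180.  50.  51.] model wh [50. 51.] xy [0.4663 0.1077]
jar p0.62 rect [328. 187.  51.  58.] model wh [57. 61.] xy [0.4601 0.0062]
metal p0.58 rect [156. 198.  63.  52.] model wh [63. 55.] xy [0.4468 0.1943]
[ 0.63517714 -0.01901068] 4.563403803165848 [ 0.6  0.4 -1.9 -0.4 -0.4  0.3  1.8 -0.3]
plate [ 0.47190916 -0.38259682]
7.0583
```

```bash
cat >> h.py <<'E'
RACK=np.array([.635,-.019]); RYAW=4.6
def place_xy(k): a=np.radians(RYAW); return RACK+k*.07*np.array([-np.sin(a),np.cos(a)])  # k=-2..2 about the middle
def see(k,near,yaw=90,z=.22,z0=0,dx=0):
    robot.move_to([near[0],near[1],z],[180,0,yaw]); p,im=wsave(f"see_{k}_{int(robot.current_time_s()*10)}")
    return locate(k,near,p,z0)
def pick(k,near,h,yaw=90,force=40,z0=0,op=1.0):
    fingers.gripper_to(op); xy=see(k,near,yaw,z0=z0)
    if xy is None: print("not seen",k); return None
    if np.hypot(*(xy-near))>.012: xy=see(k,xy,yaw,z0=z0)
    robot.line_to([*xy,z0+h+.07],[180,0,yaw],.4); robot.line_to([*xy,z0+h],None,.1)
    fingers.gripper_to(0,force); print("gap mm",robot.current_finger_gap()*85)
    robot.line_to([*xy,z0+.25],None,.3); return xy
def put(xy,z,yaw,hov=.27):
    robot.move_to([*xy,hov],[180,0,yaw]); robot.line_to([*xy,z+.04],None,.3); robot.line_to([*xy,z],None,.05)
    robot.pause(.2); fingers.gripper_to(1.0); robot.line_to([*xy,hov],None,.25)
E
python3 - <<'E'
from h import *
xy=pick("metal",(.447,.193),.044)
robot.move_to([.52,0,.3],[180,0,0]); p,im=wsave("w3"); print(p[0].round(4),robot.current_finger_gap()*85)
c,d=np.cos(np.radians(RYAW)),np.sin(np.radians(RYAW))
L=np.array([[.04,.177],[.04,-.177],[-.04,-.177],[-.04,.177]])@np.array([[c,d],[-d,c]])+RACK
q=np.r_[wproj(np.c_[L,np.full(4,.082)],p),wproj([[*place_xy(k),.06] for k in (-2,-1,0,1,2)],p)]; im=im[:,:,::-1].copy()
for a in q: cv2.circle(im,tuple(int(v) for v in a.round()),1,(0,255,0),-1)
cv2.imwrite("pics/w3b.png",cv2.resize(im,(800,600),interpolation=cv2.INTER_CUBIC)); print(robot.current_time_s())
E
```

```text
metal p0.94 rect [285. 190.  53.  58.] model wh [56. 62.] xy [0.4473 0.194 ]
gap mm 48.727824366354426
[0.519  0.0014 0.2984] 48.75903791170021
11.9583
```

View pics/w3b.png

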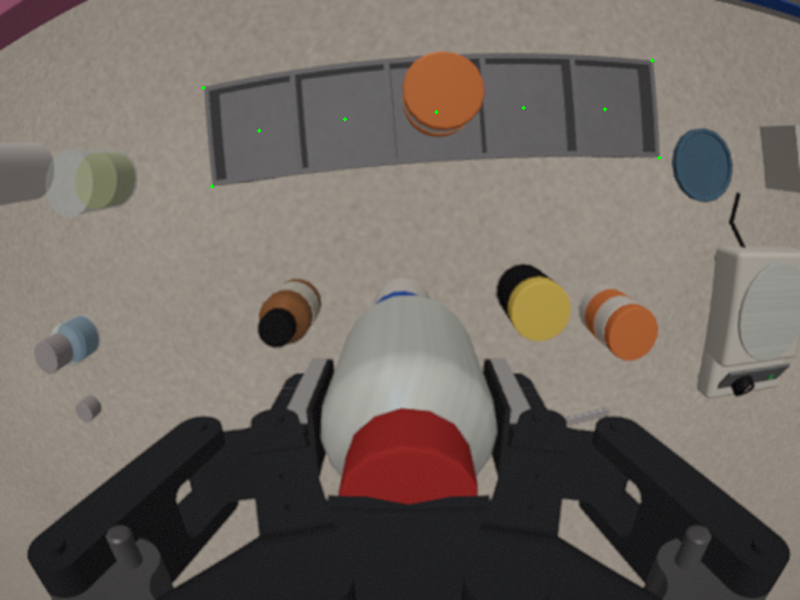

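Run:
```python
from h import *
put(place_xy(2),.06+.045,90+RYAW)
if pick("amber",(.466,.1075),.042) is not None: put(place_xy(1),.06+.043,90+RYAW)
if pick("jar",(.461,.004),.042) is not None: put(place_xy(-1),.06+.043,90+RYAW)
p,im=wsave("w4"); cv2.imwrite("pics/w4b.png",im[:,:,::-1]); print(robot.current_time_s())
```

```text
amber p0.83 rect [288. 192.  48.  60.] model wh [51. 59.] xy [0.4692 0.1067]
gap mm 44.91683857904034
jar p0.67 rect [285. 194.  62.  67.] model wh [60. 68.] xy [0.463  0.0031]
gap mm 52.87173846613718
30.8417
```

View pics/w4b.png

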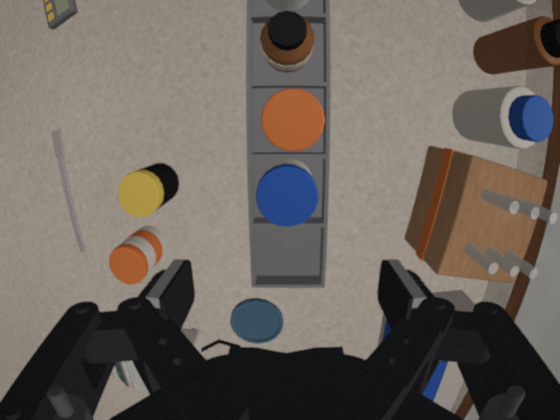

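Run:
```python
from h import *
if pick("pot",(.478,-.108),.042) is not None: put(place_xy(-2),.06+.043,90+RYAW)
robot.move_to([.47,-.38,.28],[180,0,0]); p,im=wsave("w5"); print(p[0].round(4),robot.current_time_s())
q=wproj([[.472+.055*np.cos(a),-.3826+.055*np.sin(a),.058] for a in np.linspace(0,6.28,24)],p); im=im[:,:,::-1].copy()
for a in q: cv2.circle(im,tuple(int(v) for v in a.round()),1,(0,255,0),-1)
cv2.imwrite("pics/w5b.png",im)
locate("dish",(.61,-.3),p)
```

```text
pot p0.72 rect [286. 195.  61.  66.] model wh [60. 69.] xy [ 0.4782 -0.1089]
gap mm 51.18011930938282
[ 0.4707 -0.3784  0.2791] 39.2583
dish p0.97 rect [223.  63.  61.  63.] model wh [62. 60.] xy [ 0.6129 -0.2997]
```

View pics/w5b.png

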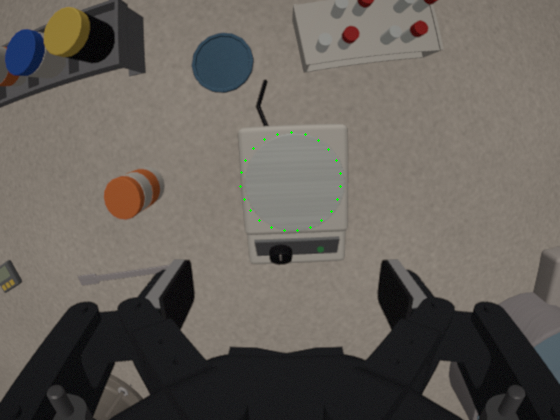

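Run:
```python
from h import *
P0=(np.array([.5,0,.33]),R.from_euler("xyz",[180,0,0],degrees=True).as_matrix())
print("small cap",wplane((67,270),.01,P0).round(3))
m=see("mixer",(.421,.38),90,.24); p=wpose()
print(locate("cap",(.421,.38),p,.047)); print([(np.round(d["rect"]),round(d["p"],2)) for l in ("cap_mid","mixer_mid") for d in recognise(l,"wrist")])
im=cv2.imread(sorted(__import__("glob").glob("pics/see_mixer*"))[-1]); cv2.imwrite("pics/mixc.png",cv2.resize(im[60:340,100:460],None,fx=2,fy=2)); print(robot.current_time_s())
```

```text
small cap [0.328 0.4  ]
mixer p0.88 rect [290. 178.  49.  39.] model wh [49. 52.] xy [0.4267 0.3868]
cap p0.83 rect [287. 191.  37.  42.] model wh [39. 43.] xy [0.4238 0.3806]
[0.42375473 0.38062456]
[(array([287., 191.,  37.,  42.]), 0.83), (array([203., 170.,  27.,  25.]), 0.66), (array([290., 178.,  49.,  39.]), 0.88)]
42.25
```

View pics/mixc.png

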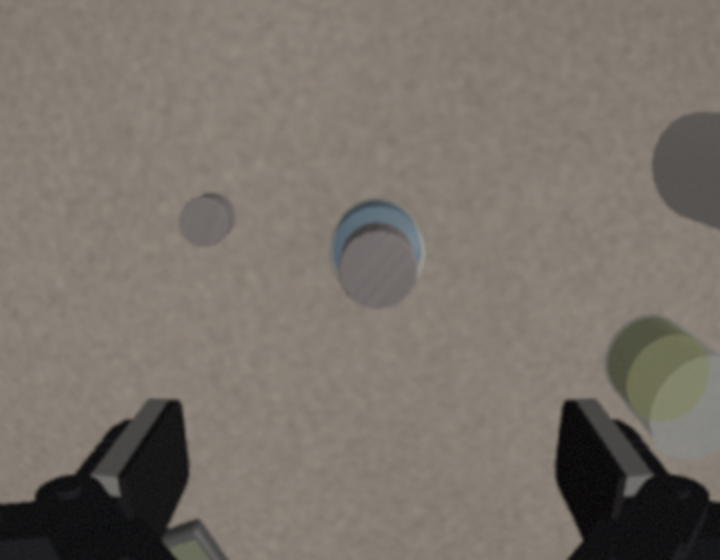

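Run:
```python
from h import *
xy=(.424,.381); h=.028
robot.line_to([*xy,.11],[180,0,90],.4); robot.line_to([*xy,h],None,.08)
fingers.gripper_to(0,35); print("gap",robot.current_finger_gap()*85)
robot.line_to([*xy,.25],None,.15)
PL=(.472,-.383)
robot.move_to([.5,0,.27],[180,0,90]); robot.move_to([*PL,.25],[180,0,90]); robot.line_to([*PL,.12],None,.15); robot.line_to([*PL,.058+h+.001],None,.04)
print("gap",robot.current_finger_gap()*85,robot.current_tool_pos())
robot.pause(.2); fingers.gripper_to(1.0); robot.line_to([*PL,.30],None,.15)
p,im=wsave("w6"); c=locate("cap",PL,p,.058+.047); locate("dish",(.613,-.3),p,0); print(robot.current_time_s())
s=vision.grab_frame("scene"); cv2.imwrite("pics/s6.png",cv2.resize(s[150:290,130:380,::-1],None,fx=3,fy=3))
im=im[:,:,::-1].copy()
for r,z,cc in ((.055,.058,(0,255,0)),(.018,.135,(0,0,255))):
    for a in wproj([[PL[0]+r*np.cos(t),PL[1]+r*np.sin(t),z] for t in np.linspace(0,6.28,24)],p): cv2.circle(im,tuple(int(v) for v in a.round()),1,cc,-1)
cv2.imwrite("pics/w6b.png",im)
```

```text
gap 48.832952999891255
gap 48.32130020302583 [ 0.47228797 -0.38306781  0.08706667]
cap p0.95 rect [285. 192.  40.  41.] model wh [39. 43.] xy [ 0.4703 -0.3823]
dish p0.94 rect [394. 112.  53.  62.] model wh [56. 57.] xy [ 0.6141 -0.2984]
53.2083
```

View pics/w6b.png

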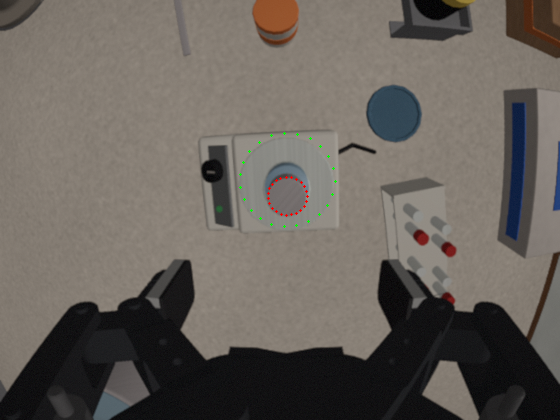

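View pics/s6.png

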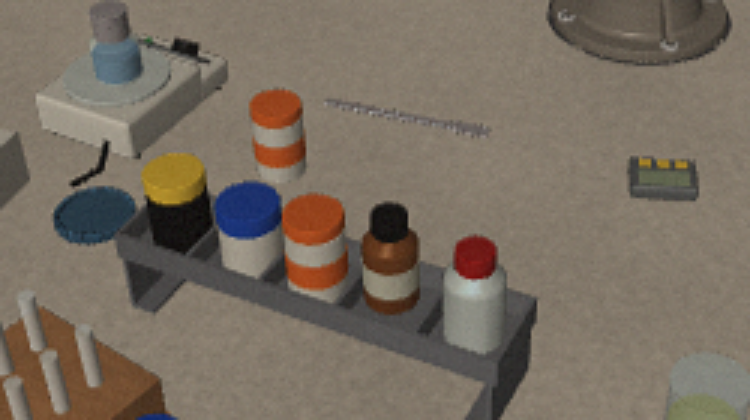

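Run:
```python
from h import *
c=np.array([.471,-.3825])
robot.line_to([*c,.20],[180,0,90],.3); robot.line_to([*c,.129],None,.06)
fingers.gripper_to(.3,20); fingers.gripper_to(0,25); print("gap",robot.current_finger_gap()*85)
robot.line_to([*c,.19],None,.08); robot.line_to([*c,.28],None,.3)
p,im=wsave("w7"); d=locate("dish",(.614,-.299),p); print("gap",robot.current_finger_gap()*85)
robot.move_to([.60,-.36,.22],[180,0,90]); p,im=wsave("w8"); d2=locate("dish",d,p); print(robot.current_time_s()); cv2.imwrite("pics/w8b.png",im[:,:,::-1])
```

```text
gap 35.07676538669003
dish p0.91 rect [397. 113.  55.  60.] model wh [58. 60.] xy [ 0.613  -0.2997]
gap 35.20399829330338
dish p0.96 rect [300. 130.  71.  76.] model wh [74. 73.] xy [ 0.6134 -0.3002]
58.0
```

View pics/w8b.png

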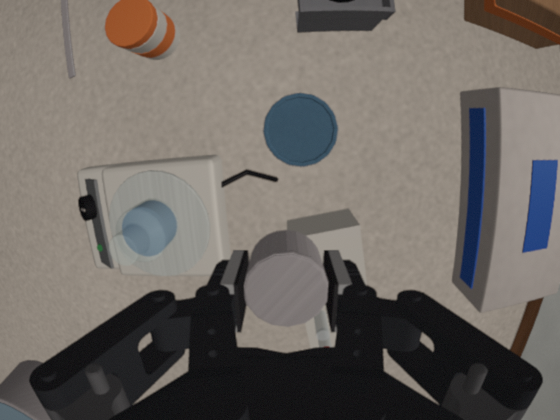

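Run:
```python
from h import *
p=wpose()
for z in (.03,.06,.1): print(z,[wplane(uv,z,p).round(3) for uv in ((350,212),(290,222),(357,235))])
d=np.array([.6132,-.300])
robot.move_to([*d,.16],[180,0,90]); robot.line_to([*d,.07],None,.15)
hit=robot.line_to([*d,.0305],None,.03,f_stop=6); print(hit,robot.current_tool_pos())
robot.pause(.3); fingers.gripper_to(.75); robot.line_to([*d,.20],None,.12)
fingers.gripper_to(1.0); robot.move_to([.60,-.36,.25],[180,0,90]); p,im=wsave("w9"); locate("dish",d,p); locate("cap",d,p,.006); print(robot.current_time_s()); cv2.imwrite("pics/w9b.png",im[:,:,::-1])
```

```text
0.03 [array([ 0.664, -0.385]), array([ 0.603, -0.395]), array([ 0.673, -0.41 ])]
0.06 [array([ 0.658, -0.376]), array([ 0.602, -0.386]), array([ 0.666, -0.399])]
0.1 [array([ 0.65 , -0.365]), array([ 0.602, -0.373]), array([ 0.657, -0.384])]
False [ 0.61340665 -0.30000614  0.03078122]
dish p0.79 rect [297. 126.  65.  68.] model wh [68. 67.] xy [ 0.6124 -0.2997]
cap p0.78 rect [297. 128.  32.  38.] model wh [35. 34.] xy [ 0.6116 -0.3011]
63.825
```

View pics/w9b.png

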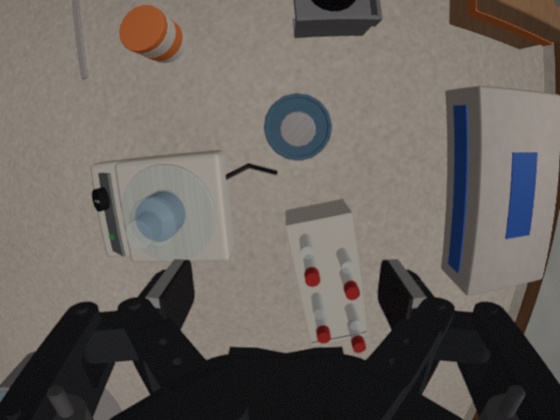

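Run:
```python
from h import *
robot.move_to([.45,-.1,.35],[180,0,90]); s=vision.grab_frame("scene"); cv2.imwrite("pics/s10.png",cv2.resize(s[150:330,120:460,::-1],None,fx=2.3,fy=2.3))
```

```text
(no output)
```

View pics/s10.png

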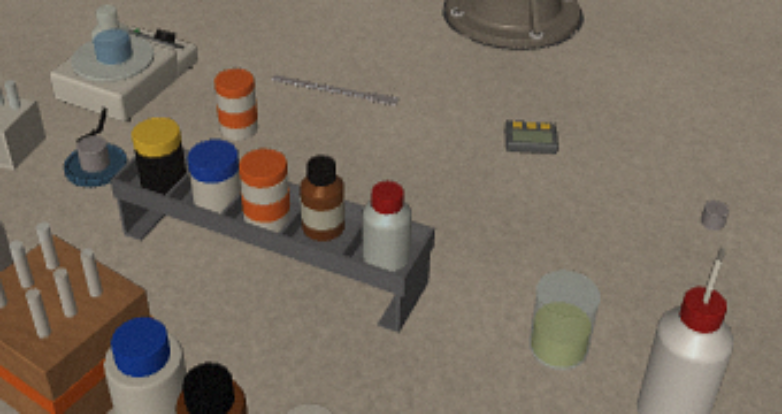

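```bash
python3 -c "
from h import *
workorder.close_job(); print(robot.current_time_s())"
```

```text
the job is handed in; nothing more can be done
the job is handed in; nothing more can be done
```

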